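# Turn the cleaning brush round in its slanted holder on the radio repair bench

### The arm

A 6-joint arm with a two-finger parallel gripper is mounted at the origin on the work surface. World frame = base frame: x ahead of the robot, y to its left, z up, the work surface at z = 0. Lengths are in mm, angles in rad, forces in N, time in s.
With the tool pointing down it reaches from about 325 to 775 mm from the base axis. Payload 9.3 kg.
Tool frame: the origin (TCP) lies on the centre line of the jaws, within the pads' length; the fingertips stand 8 mm ahead of it and the grasp point (between the pads) lies 11 mm behind it; x points along the fingers, y is the direction in which the jaws open and shut, and the axes are right-handed (so a half turn about x gives the same grasp; the last joint's range is limited). The gripper opens to 85 mm and grips with 20 to 120 N. Pads are 22 mm wide; open, the fingers measure 114 mm over their backs; the gripper's body (76 mm by 85 mm) begins 54 mm behind the grasp point. The pads swing forward as they close: fully open they stand 13 mm farther back than shut.
Start: joints at [-1.493, 0.259, 0.021, 1.334, 0, 1.418], TCP at [125.809, -535.414, 204.879] pointing down, gripper open.
Joint ranges: [-3.04, 3.04], [-0.91, 1.82], [-1.04, 1.36], [-1.92, 1.95], [-1.52, 1.45], [-3.14, 3.14]. Speed limits (rad/s): [2.22, 2.22, 2.79, 3.14, 3.14, 3.14].

### API

Orientations are given as a rotation vector (axis times angle).
In Python, from workcell import ctrl, imaging gives the robot as it stands. The module is installed in compiled form; this text tells all that it offers.
- The arm moves only by the shell command python3 -m crank 'ROWS' [FORCE]. ROWS is JSON, one flat list of numbers, 7 for each row, row after row: the shift along the world's x, y, z in m, then the turn, a rotation vector about the world's x, y, z in degrees, then the gripper command: -1 is shut, 1 is fully open, values between are in proportion. A call has 1 to 10 rows; each row is the pose to reach, as a shift and turn from the pose commanded when the call began; what a row does not reach only later rows make up. A row lasts 1/10 s, in which the tool goes at most 50 mm and 8.59 degrees, less where a joint would pass 70% of its speed; a pose out of reach is approached as far as the arm can. A call with a gripper value outside its range is refused whole. The fingers move at their own pace and stop on an object; FORCE is the grip in N (left out, the last holds). Time passes only in rows, so rows that repeat a pose let the fingers close. It gives the time, the measured TCP pose, the force and the opening at its end, in the units of the state.
- ctrl.observe(): the state, without advancing time (a new reading comes with each control period).
- imaging.snapshot(name): name is "scene" or "top" or "wrist"; returns the picture (384x512x3 uint8, blue, green, red); there is no depth.
- imaging.camera_params(name): a dict with "fx", "fy", "cx", "cy" (pixels), "k1" (the pictures are not rectified: a ray, as slopes to the right and down, at radius r is drawn at 1 + k1 r^2 times it, then the intrinsics apply), "cam_to_world" (4x4, takes a point from camera to world coordinates). Camera axes: x right, y up, looking along -z (the intrinsics and any distortion apply to the point x, -y, -z); pixel columns grow to the right and rows downward; lengths in mm; the calibration is good to about 2 mm. A picture is of the moment at which its call begins: read the wrist's pose just before it. camera_params takes no time and is no camera call; for the wrist camera it gives the pose at the moment of the call.
- ctrl.hand_in(): hands the job in, once; it reports no verdict.
The state is a dict: "t": time; "joint_positions": joint angles; "joint_velocities": joint speeds; "joint_torque": joint torques, N m; "position": TCP position; "tool_rot": TCP orientation; "wrist_force": force on the tool from outside, world axes, zero at the start; "ft_torque": the same for the moment, N m; "gripper_width": finger opening in mm.
Only numpy, scipy, OpenCV 4.12 (cv2) and the standard library are available. Lean on these libraries where they do the work, as an engineer would, in place of code of your own. Each camera call takes 0.05 s, during which the arm holds its last target.

### The job

One of the two cleaning brushes on the radio bench was put away the wrong way round, bristles down in its slanted holder with the handle sticking out. Pull it out, turn it end for end and put it back in the same holder, handle first and down to the bottom, so that the bristles stick up and out, then let go. Leave the other brush, which already stands the right way round, alone.

Things in the scene. Friction and masses are not known exactly. Their poses are not given: they have to be found in the camera images.
- brush: Wrong-way brush, 210 mm long, 45 g: round wooden handle 16 mm thick (first 138 mm), 17 mm steel ferrule, from 168 mm stiff black bristles up to 21 mm wide. Origin: on its axis at the handle end; x axis runs to the bristle tip (x = 0.21); x = 0.105 is mid-length, plain handle, near balance. At the start it lies bristles-in on the tube's lower side and the tongue, bristle tip at the tube's bottom.
- holder: Its holder: dark steel tube on a fixed foot 120 x 80 x 12 mm. Tube 36 mm inside, 42 outside, 70 deep, closed bottom; it slants 25 degrees above level. Origin: on the bench below the centre of the tube's bottom; z up, x level, the way the mouth faces (the robot's left, +y, within 20 degrees). The tube's axis runs along (0.906, 0, 0.423) in this frame, from the bottom's centre at (0, 0, 0.060).
- holder_mouth (a point): Centre of the tube's mouth, at (0.063, 0, 0.090) in the holder's frame. From the mouth's lower edge a flat tongue, 10 mm wide, 3 mm thick, runs on 52 mm along the slope, 18 mm below the axis line, and bears the brush; fingers pass on both sides of it. A brush put in lies on the tube's lower side, its axis about 10 mm below the tube's, and stays as deep as it was pushed.
- other_brush: The other brush, not to be disturbed: same shape, size and frame as the first (origin at the handle end, x axis to the bristle tip). It lies in a second holder of the same shape 0.25 to 0.4 m to the left or right, the right way round: handle down in the tube, bristles up and out.
Mind the look-alikes: they are no part of the job. What is shaped like the brush but pink or turquoise is not meant.

How it is judged (in metres and radians):
On the way:
1. the brush is pulled out of the holder (distance of brush from where it was at the start of the episode above 0.072 m), for 0.1 s.
At the end, for the whole second after the job is handed in: The brush lies in its own holder, handle end in the tube no more than about 25 mm short of the bottom, bristles out of the mouth and pointing up at the slope of the holder (25 degrees above level, give or take 12), at rest; the other brush is within 30 mm of where it was (x of brush in the frame of holder between -0.015 and 0.032 m and y of brush in the frame of holder between -0.018 and 0.018 m and z of brush in the frame of holder between 0.035 and 0.085 m and angle between brush's own x axis and vertical between 0.91 and 1.36 rad and linear speed of brush below 0.02 m/s and distance of other_brush from where it was at the start of the episode below 0.03 m); the robot touches nothing.
It fails at once if the other brush is knocked or pulled more than 30 mm out of place (distance of other_brush from where it was at the start of the episode above 0.03 m).
It also fails if it takes over 42 s, if anything falls off the work surface, if the arm or the gripper's body presses on something with over 40 N, if the wrist force passes 120 N, or if a joint passes its speed limit or range.

## Working session

There is one attempt and no reset: what is moved stays moved. The work goes in short steps, Python scripts to look and compute and a shell command to move; the robot and the scene stay as the last step left them, time stands still between calls to the robot, and variables do not carry over. Pictures are saved under pics/ and viewed, and the job is handed in when it is done.

```bash
mkdir -p pics; python3 - <<'E'
from workcell import ctrl, imaging
import cv2,numpy as np
np.set_printoptions(precision=4,suppress=True)
print(ctrl.observe())
for n in("scene","top"):
    cv2.imwrite(f"pics/{n}0.png",imaging.snapshot(n)); print(n,imaging.camera_params(n))
E
```

```text
{'t': 0.0, 'joint_positions': array([-1.4926,  0.2592,  0.0208,  1.3337,  0.    ,  1.4182]), 'joint_velocities': array([-0.0002,  0.0009,  0.0006,  0.0011,  0.0002,  0.0003]), 'joint_torque': array([ -0.002 , -55.564 ,  34.4523,   0.0136,  -0.0002,  -0.    ]), 'position': array([ 125.7865, -535.1076,  204.2735]), 'tool_rot': array([ 2.0998,  0.2447, -2.0996]), 'wrist_force': array([ 0.0791,  0.7744, -0.0285]), 'ft_torque': array([-0.0027,  0.0019, -0.0181]), 'gripper_width': 85.48941118628971}
scene {'fx': 472.0128452083528, 'fy': 472.0128452083528, 'cx': 258.0395793381466, 'cy': 198.28322115326642, 'k1': -0.14641398413255705, 'cam_to_world': array([[  -0.2414,   -0.628 ,    0.7398, 1186.6394],
       [   0.9703,   -0.1423,    0.1958,  224.9803],
       [  -0.0176,    0.7651,    0.6437,  827.0865],
       [   0.    ,    0.    ,    0.    ,    1.    ]])}
top {'fx': 435.18395097265545, 'fy': 435.18395097265545, 'cx': 250.3130755291244, 'cy': 199.01145750475072, 'k1': -0.03614340437707892, 'cam_to_world': array([[   0.0119,    0.9975,   -0.0701,  331.5508],
       [  -0.9998,    0.013 ,    0.0165,   44.9775],
       [   0.0174,    0.0699,    0.9974, 1135.7919],
       [   0.    ,    0.    ,    0.    ,    1.    ]])}
```

View pics/scene0.png

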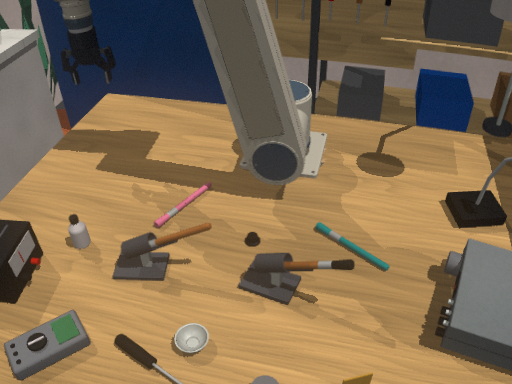

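View pics/top0.png

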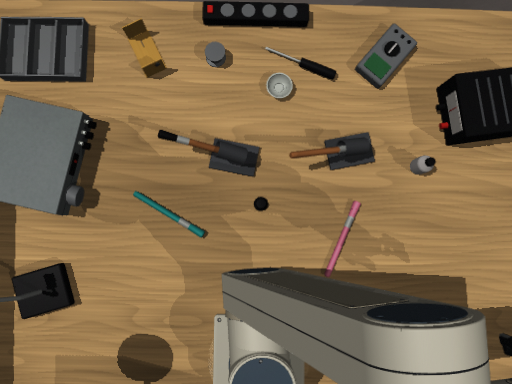

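```bash
python3 - <<'E'
import cv2,numpy as np
a=cv2.imread("pics/scene0.png")[210:295,95:225]; b=cv2.imread("pics/top0.png")[115:185,275:395]
a=cv2.resize(a,None,fx=6,fy=6,interpolation=cv2.INTER_CUBIC); b=cv2.resize(b,None,fx=6.5,fy=6.5,interpolation=cv2.INTER_CUBIC)
cv2.imwrite("pics/a.png",a);cv2.imwrite("pics/b.png",b)
E
```

```text
(no output)
```

View pics/a.png

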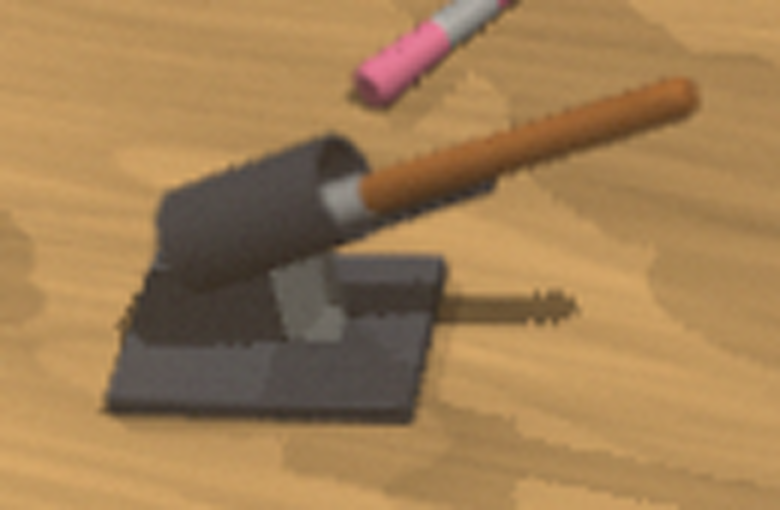

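View pics/b.png

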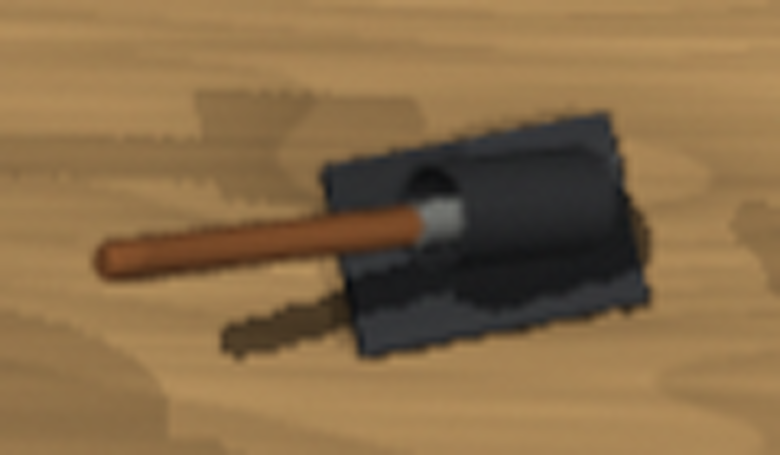

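```bash
cat > h.py <<'E'
from workcell import ctrl, imaging
import cv2,numpy as np
np.set_printoptions(precision=4,suppress=True)
def ray(cp,u,v):
    K=np.array([[cp['fx'],0,cp['cx']],[0,cp['fy'],cp['cy']],[0,0,1]])
    x,y=cv2.undistortPoints(np.array([[[u,v]]],float),K,np.array([cp['k1'],0,0,0]))[0,0]
    T=np.array(cp['cam_to_world']); d=T[:3,:3]@np.array([x,-y,-1]); return T[:3,3],d/np.linalg.norm(d)
def tri(*rs):
    A=0;b=0
    for o,d in rs:
        P=np.eye(3)-np.outer(d,d);A=A+P;b=b+P@o
    p=np.linalg.solve(A,b); return p,[round(float(np.linalg.norm((np.eye(3)-np.outer(d,d))@(p-o))),2) for o,d in rs]
def plane(r,z): o,d=r; return o+d*(z-o[2])/d[2]
def proj(cp,P):
    T=np.array(cp['cam_to_world']); q=T[:3,:3].T@(np.asarray(P)-T[:3,3]); x,y=q[0]/-q[2],-q[1]/-q[2]; s=1+cp['k1']*(x*x+y*y)
    return np.array([cp['fx']*x*s+cp['cx'],cp['fy']*y*s+cp['cy']])
E
python3 - <<'E'
from h import *
S=imaging.camera_params("scene");T=imaging.camera_params("top")
cs=lambda x,y:((x+.5)/6-.5+95,(y+.5)/6-.5+210)
ct=lambda x,y:((x+.5)/6.5-.5+275,(y+.5)/6.5-.5+115)
e,r=tri(ray(S,*cs(685,93)),ray(T,*ct(106,260)));print(e,r)
j,r2=tri(ray(S,*cs(365,193)),ray(T,*ct(419,223)));print(j,r2,np.linalg.norm(e-j))
d=(e-j)/np.linalg.norm(e-j);print('dir',d,'elev',np.degrees(np.arcsin(d[2])),'yaw from +y',np.degrees(np.arctan2(-d[0],d[1])))
c=[plane(ray(T,*ct(*p)),12) for p in((325,165),(607,115),(648,300),(362,352))]
print(np.array(c),np.mean(c,0))
f=(c[0]-c[1]+c[3]-c[2]);print('foot yaw',np.degrees(np.arctan2(-f[0],f[1])),np.linalg.norm(f)/2)
c=[plane(ray(S,*cs(*p)),z) for p,z in(((108,408),12),((410,415),12),((445,258),12))]
print(np.array(c)); f=c[1]-c[0];print(np.degrees(np.arctan2(-f[0],f[1])))
m,r=tri(ray(S,*cs(342,168)),ray(T,*ct(440,210)));print(m,r)
E
```

```text
[506.0423 -64.6147 139.9706] [0.33, 0.33]
[ 531.2045 -187.9148   85.8181] [0.68, 0.68] 136.99841023121166
dir [-0.1837  0.9     0.3953] elev 23.28335591051631 yaw from +y 11.534160057556443
[[ 568.561  -166.8774   12.    ]
 [ 591.1766 -282.0831   12.    ]
 [ 515.6064 -298.098    12.    ]
 [ 492.6233 -181.7282   12.    ]] [ 541.9918 -232.1967   12.    ]
foot yaw 11.139390303850348 118.01101921633558
[[ 596.897  -279.5653   12.    ]
 [ 571.5671 -164.4955   12.    ]
 [ 492.2353 -182.1909   12.    ]]
12.414306800711458
[ 533.6885 -193.1044  100.0039] [0.22, 0.22]
```

```bash
cat >> h.py <<'E'
from scipy.spatial.transform import Rotation as R
yw=np.radians(11.7); 
h=np.array([-np.sin(yw),np.cos(yw),0]); s=np.cross(h,[0,0,1])
def frame(el,sg=1):
    el=np.radians(el); d=np.cos(el)*h+np.sin(el)*np.array([0,0,1]); n=-np.sin(el)*h+np.cos(el)*np.array([0,0,1])
    x=-n; y=sg*s; return np.column_stack([x,y,np.cross(x,y)]),d,n
E
python3 - <<'E'
from h import *
o=ctrl.observe(); R0=R.from_rotvec(o['tool_rot']).as_matrix(); print(R0)
e=np.array([506,-64.6,140.]); 
for sg in(1,-1):
    F,d,n=frame(24.5,sg); g=e-105*d; tcp=g+11*F[:,0]
    rv=np.degrees(R.from_matrix(F@R0.T).as_rotvec())
    print(sg,'y',F[:,1],'z',F[:,2],'g',g,'tcp',tcp,'shift',(tcp-o['position']),'rv',rv,np.linalg.norm(rv),'d',d,'n',n)
E
```

```text
[[-0.0001  0.2288 -0.9735]
 [ 0.0012 -0.9735 -0.2288]
 [-1.     -0.0012 -0.0002]]
1 y [ 0.9792  0.2028 -0.    ] z [ 0.1845 -0.8911 -0.4147] g [ 525.3755 -158.1608   96.4572] tcp [ 524.4505 -153.6939   86.4476] shift [ 398.6622  381.4294 -117.8786] rv [ 22.7778 -14.6198  86.9932] 91.1064597640245 d [-0.1845  0.8911  0.4147] n [ 0.0841 -0.4061  0.91  ]
-1 y [-0.9792 -0.2028  0.    ] z [-0.1845  0.8911  0.4147] g [ 525.3755 -158.1608   96.4572] tcp [ 524.4505 -153.6939   86.4476] shift [ 398.6622  381.4294 -117.8786] rv [ 14.6121  23.0422 -89.9817] 94.02746067680239 d [-0.1845  0.8911  0.4147] n [ 0.0841 -0.4061  0.91  ]
```

```bash
python3 -m crank '[0.409,0.333,-0.009,22.78,-14.62,86.99,1,0.409,0.333,-0.009,22.78,-14.62,86.99,1,0.409,0.333,-0.009,22.78,-14.62,86.99,1,0.409,0.333,-0.009,22.78,-14.62,86.99,1,0.409,0.333,-0.009,22.78,-14.62,86.99,1,0.409,0.333,-0.009,22.78,-14.62,86.99,1,0.409,0.333,-0.009,22.78,-14.62,86.99,1,0.409,0.333,-0.009,22.78,-14.62,86.99,1,0.409,0.333,-0.009,22.78,-14.62,86.99,1,0.409,0.333,-0.009,22.78,-14.62,86.99,1]' 60
```

```text
t: 1.1
position: [514.7, -218.3, 196.1]
tool_rot: [1.388, 1.587, -0.929]
wrist_force: [1.0, -1.5, 0.9]
gripper_width: 85.1
```

```bash
python3 -m crank '[0,0,0,0,0,0,1,0,0,0,0,0,0,1]' ; cat > delta.py <<'E'
from h import *
import sys
# usage: delta x y z el sg : move from current to target TCP
x,y,z,el,sg=map(float,sys.argv[1:6]); o=ctrl.observe(); F,d,n=frame(el,sg)
R0=R.from_rotvec(o['tool_rot']).as_matrix()
print('shift',(np.array([x,y,z])-o['position'])/1000,'rv',np.degrees(R.from_matrix(F@R0.T).as_rotvec()),'q',o['joint_positions'],o['position'])
E
python3 delta.py 534.5 -202.4 195.7 24.5 1
python3 - <<'E'
from h import *
W=imaging.camera_params("wrist"); cv2.imwrite("pics/w1.png",imaging.snapshot("wrist"))
cv2.imwrite("pics/s1.png",imaging.snapshot("scene"));import pickle;pickle.dump(W,open("w1.pkl","wb"));print(W)
E
```

```text
t: 1.3
position: [514.0, -218.8, 195.3]
tool_rot: [1.39, 1.586, -0.934]
wrist_force: [-0.4, -0.1, 0.5]
gripper_width: 85.1
shift [0.0205 0.0164 0.0004] rv [ 1.243  -0.8706  4.8369] q [-0.7046  0.4764  0.2504  1.6639  0.2604  0.7083] [ 514.0342 -218.7622  195.2565]
{'fx': 308.9088107792128, 'fy': 308.9088107792128, 'cx': 254.5758840512081, 'cy': 191.79666825105636, 'k1': -0.01613471861440457, 'cam_to_world': array([[   0.9926,   -0.1169,    0.032 ,  517.2448],
       [   0.1199,    0.986 ,   -0.1155, -218.794 ],
       [  -0.0181,    0.1185,    0.9928,  378.9434],
       [   0.    ,    0.    ,    0.    ,    1.    ]])}
```

View pics/w1.png

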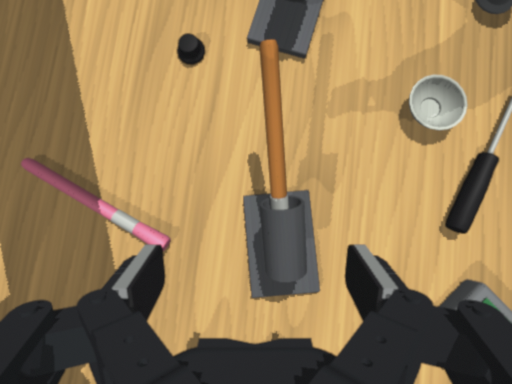

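View pics/s1.png

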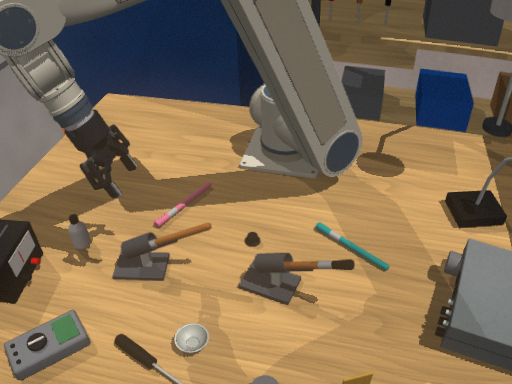

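```bash
python3 - <<'E'
from h import *
import pickle;W=pickle.load(open("w1.pkl","rb"));S=imaging.camera_params("scene");T=imaging.camera_params("top")
e=np.array([506,-64.6,140.]);print(proj(W,e),proj(W,[531.2,-187.9,85.8]))
im=cv2.imread("pics/w1.png");hsv=cv2.cvtColor(im,cv2.COLOR_BGR2HSV)
m=cv2.inRange(hsv,(3,120,40),(15,255,255));m[:, :235]=0;m[:,300:]=0;m[210:]=0
ys,xs=np.nonzero(m);print(len(xs),xs[ys<55].mean(),ys.min(),ys.max())
for y in(60,100,140,180): print(y,xs[ys==y].min(),xs[ys==y].max())
E
```

```text
[268.6014  41.1545] [278.5714 198.009 ]
2545 268.9735849056604 39 197
60 261 278
100 264 280
140 267 282
180 270 285
```

```bash
python3 -m crank '[0.0155,0.0408,-0.0543,1.24,-0.87,4.84,1,0.0155,0.0408,-0.0543,1.24,-0.87,4.84,1,0.0155,0.0408,-0.0543,1.24,-0.87,4.84,1,0.014,0.049,-0.0725,1.24,-0.87,4.84,1,0.0122,0.057,-0.091,1.24,-0.87,4.84,1,0.0105,0.0651,-0.1089,1.24,-0.87,4.84,1,0.0105,0.0651,-0.1089,1.24,-0.87,4.84,1,0.0105,0.0651,-0.1089,1.24,-0.87,4.84,1]'; python3 delta.py 524.5 -153.7 86.4 24.5 1
python3 - <<'E'
from h import *
cv2.imwrite("pics/w2.png",imaging.snapshot("wrist"))
a=imaging.snapshot("scene")[150:300,60:260];cv2.imwrite("pics/s2.png",cv2.resize(a,None,fx=4,fy=4))
E
```

```text
t: 2.2
position: [523.9, -156.1, 88.9]
tool_rot: [1.334, 1.63, -0.857]
wrist_force: [-0.0, 0.5, 0.6]
gripper_width: 85.4
shift [ 0.0006  0.0024 -0.0025] rv [0.1047 0.1666 0.2159] q [-0.6152  0.5012  0.0093  1.396   0.2884  0.7082] [ 523.943  -156.096    88.9261]
```

View pics/w2.png

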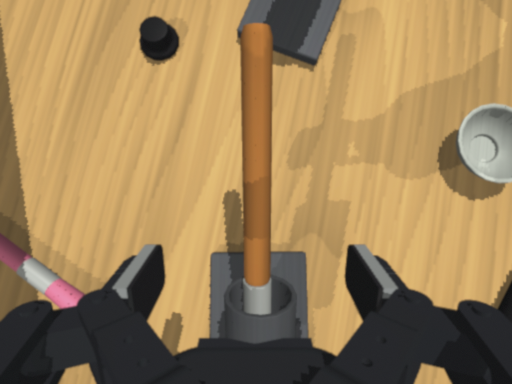

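View pics/s2.png

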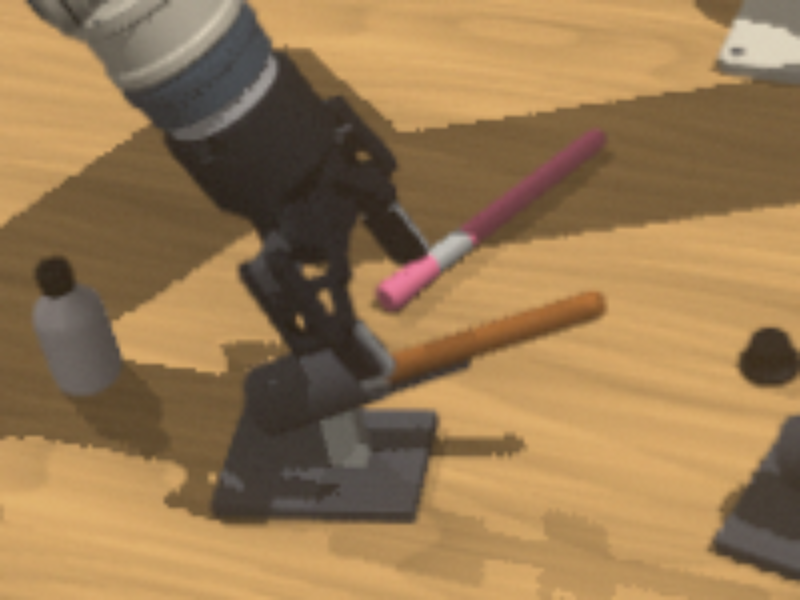

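```bash
python3 -m crank '[0,0.002,-0.002,0,0,0,1,0,0.002,-0.002,0,0,0,-1,0,0.002,-0.002,0,0,0,-1,0,0.002,-0.002,0,0,0,-1,0,0.002,-0.002,0,0,0,-1,0,0.002,-0.002,0,0,0,-1,0,0.002,-0.002,0,0,0,-1]' 60;  python3 delta.py 524.5 -153.7 86.4 24.5 1
```

```text
t: 3.0
position: [524.0, -152.6, 85.4]
tool_rot: [1.333, 1.632, -0.857]
wrist_force: [-0.4, 0.4, -0.3]
gripper_width: 0.3
shift [ 0.0005 -0.0011  0.001 ] rv [0.041  0.0994 0.1152] q [-0.6104  0.5024  0.0015  1.3876  0.2896  0.7112] [ 524.0011 -152.6248   85.4262]
```

```bash
python3 - <<'E'
from h import *
cv2.imwrite("pics/w3.png",imaging.snapshot("wrist"))
a=imaging.snapshot("scene")[150:300,60:260];cv2.imwrite("pics/s3.png",cv2.resize(a,None,fx=4,fy=4))
E
```

```text
(no output)
```

View pics/w3.png

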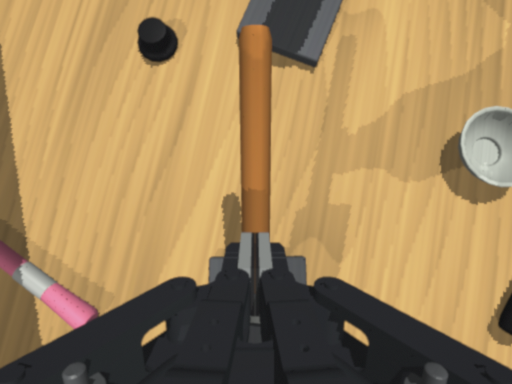

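View pics/s3.png

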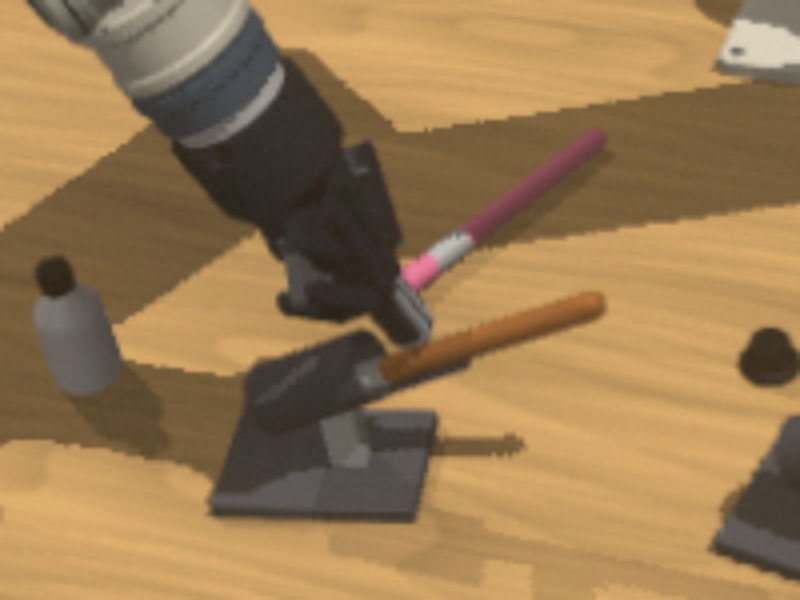

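```bash
python3 - <<'E'
from h import *
W=imaging.camera_params("wrist");S=imaging.camera_params("scene");o=ctrl.observe()
F=R.from_rotvec(o['tool_rot']).as_matrix();p=o['position']
e=np.array([506,-64.6,140.]);_,d,n=frame(24.5)
for k in(-31,-11,0,8):
    q=p+k*F[:,0];print(k,q,'wrist',proj(W,q),'scene',proj(S,q))
print('brush105',proj(W,e-105*d),proj(S,e-105*d), 'end',proj(W,e),'138',proj(W,e-138*d))
# position of tip in tool coords via triangulation
t,r=tri(ray(W,255,235),ray(S,60+415/4,150+338/4));print(t,r,F.T@(t-p))
T=np.array(W['cam_to_world']);print('cam in tool',F.T@(T[:3,3]-p),F.T@T[:3,:3])
E
```

```text
-31 [ 526.5244 -165.253   113.6396] wrist [254.9195 253.0291] scene [163.407  232.9647]
-11 [ 524.8911 -157.1419   95.4313] wrist [254.8755 235.9545] scene [168.3038 238.9637]
0 [ 523.9928 -152.6808   85.4167] wrist [254.8552 228.0878] scene [170.9557 242.2075]
8 [ 523.3395 -149.4364   78.1334] wrist [254.8419 222.9132] scene [172.8662 244.5421]
brush105 [255.3683 237.9643] [167.7285 238.7099] end [255.4235  27.6839] 138 [255.3529 289.5873]
[ 526.8907 -160.1624  111.6296] [4.15, 4.15] [-27.1354   1.3775  -3.641 ]
cam in tool [-168.7244   -0.2518  -72.6771] [[-0.0002  0.2857 -0.9583]
 [ 1.     -0.0007 -0.0004]
 [-0.0008 -0.9583 -0.2857]]
```

```bash
python3 - <<'E'
from h import *
W=imaging.camera_params("wrist");S=imaging.camera_params("scene");T=imaging.camera_params("top");o=ctrl.observe()
F=R.from_rotvec(o['tool_rot']).as_matrix();p=o['position']
for k in(-40,-30,-20,-10,0,8):
    print(k,'shut z-11,+11',*[(proj(c,p+F@[k,0,z])) for c in(W,S) for z in(-11,11)])
p=np.array([523.9,-156.1,88.9])
for k in(-40,-30,-20,-10,0): print(k,'open near',*[proj(S,p+F@[k,43,z]) for z in(-11,11)])
im=imaging.snapshot("scene")[205:265,120:220];cv2.imwrite("pics/s4.png",cv2.resize(im,None,fx=8,fy=8,interpolation=cv2.INTER_CUBIC))
im=imaging.snapshot("top")[100:240,240:440];cv2.imwrite("pics/t4.png",cv2.resize(im,None,fx=4,fy=4,interpolation=cv2.INTER_CUBIC))
E
```

```text
-40 shut z-11,+11 [254.9712 240.6992] [254.9161 282.727 ] [165.3762 228.7988] [157.0022 231.6333]
-30 shut z-11,+11 [254.9428 231.7323] [254.8922 271.578 ] [167.8467 231.8638] [159.4966 234.66  ]
-20 shut z-11,+11 [254.9178 223.8359] [254.8711 261.7044] [170.2926 234.8952] [161.9665 237.6539]
-10 shut z-11,+11 [254.8956 216.8295] [254.8523 252.9   ] [172.714  237.8935] [164.4122 240.6153]
0 shut z-11,+11 [254.8757 210.5709] [254.8354 245.0008] [175.1112 240.8589] [166.8339 243.5446]
8 shut z-11,+11 [254.8613 206.0254] [254.8231 239.2432] [177.0117 243.2079] [168.7541 245.8651]
-40 open near [159.7979 241.4849] [151.2023 244.3063]
-30 open near [162.3853 244.5804] [153.8143 247.362 ]
-20 open near [164.9459 247.6404] [156.3999 250.3829]
-10 open near [167.48   250.6653] [158.9591 253.3695]
0 open near [169.9878 253.6555] [161.4922 256.3221]
```

View pics/s4.png

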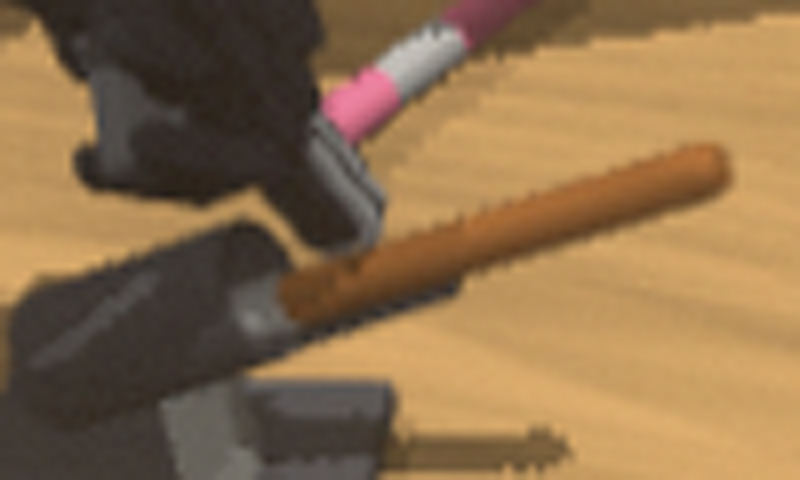

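View pics/t4.png

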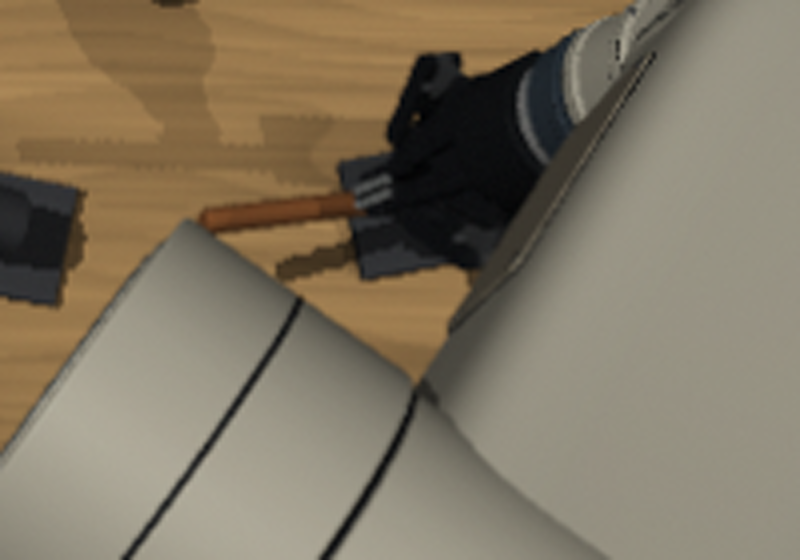

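```bash
python3 -m crank '[0,0,0,0,0,0,1,0,0,0,0,0,0,1,0,0,0,0,0,0,1,0,0,0,0,0,0,1,0,0,0,0,0,0,1,-0.0008,0.004,-0.009,0,0,0,1,-0.0016,0.008,-0.018,0,0,0,1,-0.0023,0.0115,-0.026,0,0,0,1,-0.003,0.015,-0.0337,0,0,0,1,-0.003,0.015,-0.0337,0,0,0,1]'
python3 - <<'E'
from h import *
o=ctrl.observe();print(o['wrist_force'],o['position'])
im=imaging.snapshot("scene")[190:290,90:220];cv2.imwrite("pics/s5.png",cv2.resize(im,None,fx=6,fy=6,interpolation=cv2.INTER_CUBIC))
cv2.imwrite("pics/w5.png",imaging.snapshot("wrist"))
E
```

```text
t: 4.2
position: [520.3, -136.7, 50.6]
tool_rot: [1.333, 1.635, -0.857]
wrist_force: [0.2, 0.7, -0.3]
gripper_width: 85.4
[ 0.2451  0.6976 -0.2678] [ 520.2602 -136.7172   50.5633]
```

View pics/s5.png

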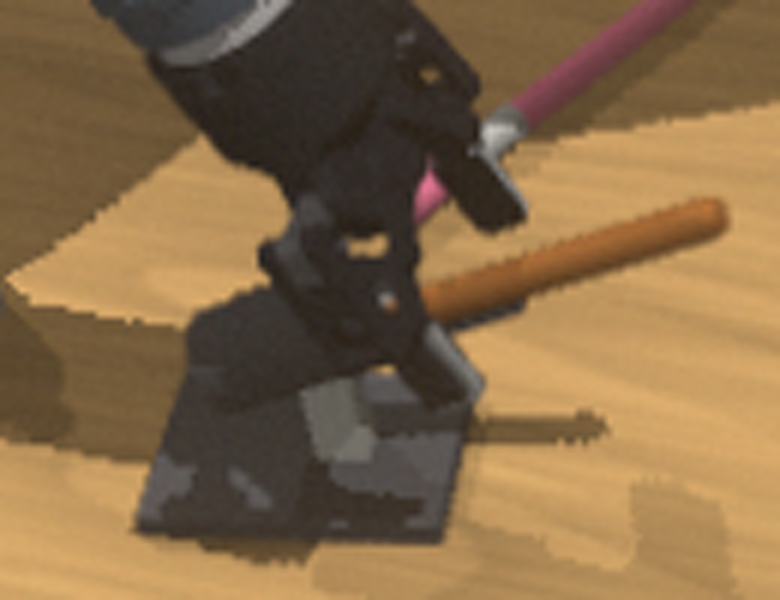

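View pics/w5.png

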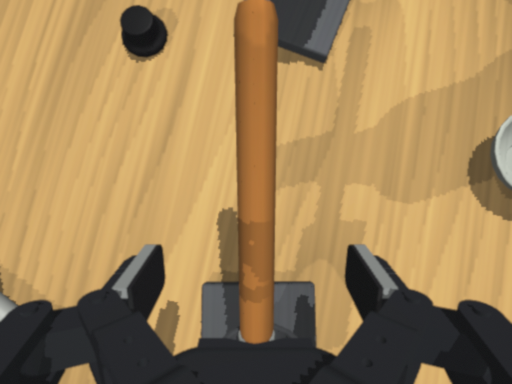

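```bash
python3 -m crank '[0,0,0,0,0,0,-1,0,0,0,0,0,0,-1,0,0,0,0,0,0,-1,0,0,0,0,0,0,-1,0,0,0,0,0,0,-1,0,0,0,0,0,0,-1]' 60
python3 - <<'E'
from h import *
o=ctrl.observe();print(o['wrist_force'],o['position'],o['joint_positions'])
im=imaging.snapshot("scene")[190:290,90:220];cv2.imwrite("pics/s6.png",cv2.resize(im,None,fx=6,fy=6,interpolation=cv2.INTER_CUBIC))
E
```

```text
t: 4.9
position: [521.1, -137.8, 51.9]
tool_rot: [1.333, 1.632, -0.857]
wrist_force: [0.7, -1.4, 1.7]
gripper_width: 14.3
[ 0.654  -1.4361  1.7064] [ 521.0929 -137.8059   51.9069] [-0.593   0.5129 -0.0732  1.297   0.295   0.7286]
```

View pics/s6.png

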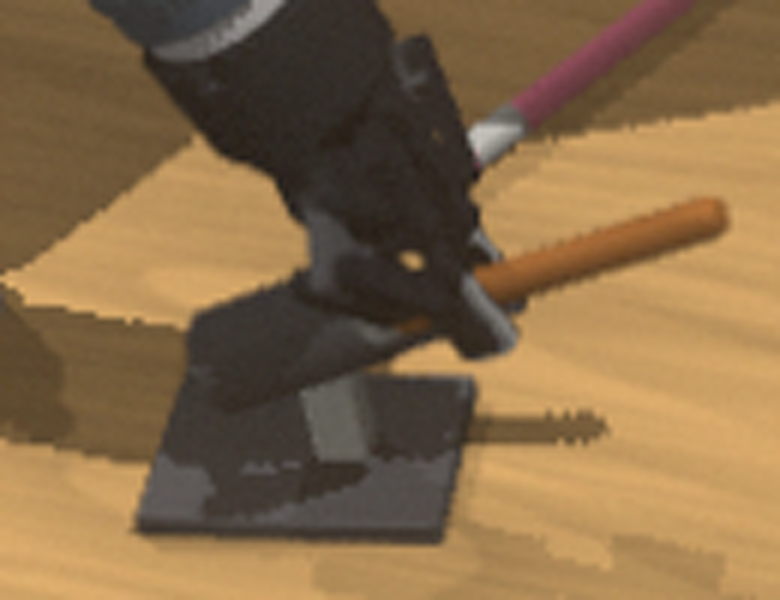

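```bash
python3 -m crank '[-0.0025,0.0120,0.0085,0,0,0,-1,-0.0065,0.0310,0.0175,0,0,0,-1,-0.0105,0.0500,0.0265,0,0,0,-1,-0.0140,0.0690,0.0350,0,0,0,-1,-0.0175,0.0840,0.0425,0,0,0,-1,-0.0190,0.0910,0.0600,0,0,0,-1,-0.0190,0.0910,0.1000,0,0,0,-1,-0.0190,0.0910,0.1400,0,0,0,-1,-0.0190,0.0910,0.1600,0,0,0,-1,-0.0190,0.0910,0.1600,0,0,0,-1]'
python3 - <<'E'
from h import *
o=ctrl.observe();print(o['wrist_force'],o['position'],o['joint_positions'])
cv2.imwrite("pics/s7.png",imaging.snapshot("scene"))
cv2.imwrite("pics/w7.png",imaging.snapshot("wrist"))
R0=R.from_rotvec(o['tool_rot']).as_matrix();print(R0)
for a in range(10,90,8): pass
E
```

```text
t: 5.95
position: [502.7, -46.0, 214.9]
tool_rot: [1.332, 1.627, -0.854]
wrist_force: [-0.5, -1.5, -0.6]
gripper_width: 14.2
[-0.4794 -1.4728 -0.6441] [502.6624 -46.0209 214.912 ] [-0.4722  0.3219  0.0557  1.5746  0.3299  0.8492]
[[-0.0773  0.9795  0.1862]
 [ 0.4033  0.2015 -0.8926]
 [-0.9118  0.0061 -0.4106]]
```

View pics/s7.png

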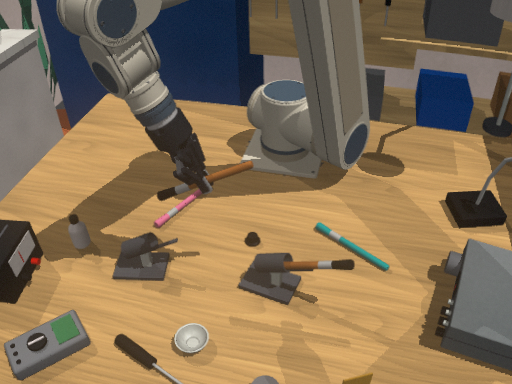

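View pics/w7.png

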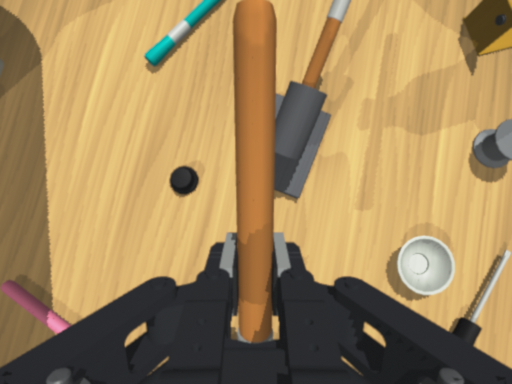

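```bash
python3 -m crank '[0,0,0,0.66,-3.43,7.75,-1,0,0,0,1.31,-6.86,15.5,-1,0,0,0,1.97,-10.28,23.25,-1,0,0,0,2.63,-13.71,31.0,-1,0,0,0,3.29,-17.14,38.75,-1,0,0,0,3.94,-20.57,46.5,-1,0,0,0,4.6,-24.0,54.25,-1,0,0,0,5.26,-27.42,62.0,-1,0,0,0,5.91,-30.85,69.75,-1,0,0,0,6.57,-34.28,77.5,-1]'
python3 -m crank '[0,0,0,0.66,-3.43,7.75,-1,0,0,0,1.31,-6.86,15.5,-1,0,0,0,1.97,-10.28,23.25,-1,0,0,0,2.63,-13.71,31.0,-1,0,0,0,3.29,-17.14,38.75,-1,0,0,0,3.94,-20.57,46.5,-1,0,0,0,4.6,-24.0,54.25,-1,0,0,0,5.26,-27.42,62.0,-1,0,0,0,5.91,-30.85,69.75,-1,0,0,0,6.57,-34.28,77.5,-1]'
python3 delta.py 502.7 -46 214.9 24.5 -1
```

```text
t: 7.05
position: [501.3, -46.1, 210.3]
tool_rot: [0.236, 1.604, 0.424]
wrist_force: [-0.4, -0.3, -0.7]
gripper_width: 14.3
t: 8.05
position: [501.3, -46.1, 210.3]
tool_rot: [-0.884, 0.931, 1.451]
wrist_force: [0.5, 0.5, -0.5]
gripper_width: 14.3
shift [0.0014 0.0001 0.0046] rv [ 1.0874 -3.4998  9.0738] q [-0.4728  0.3197  0.0416  1.5604  0.3288 -2.1204] [501.3343 -46.0748 210.2966]
```

```bash
python3 -m crank '[0,0,0,0.6,-1.8,4.5,-1,0,0,0,1.09,-3.5,9.07,-1,0,0,0,1.09,-3.5,9.07,-1,0,0,0,1.09,-3.5,9.07,-1]'
python3 delta.py 502.7 -46 214.9 24.5 -1
python3 - <<'E'
from h import *
im=imaging.snapshot("scene");cv2.imwrite("pics/s8.png",im);cv2.imwrite("pics/s8c.png",cv2.resize(im[130:250,130:280],None,fx=5,fy=5,interpolation=cv2.INTER_CUBIC))
cv2.imwrite("pics/w8.png",imaging.snapshot("wrist"))
im=imaging.snapshot("top");cv2.imwrite("pics/t8.png",im)
E
```

```text
t: 8.45
position: [501.6, -46.3, 210.9]
tool_rot: [-0.995, 0.82, 1.551]
wrist_force: [0.5, -0.1, -1.5]
gripper_width: 14.7
shift [0.0011 0.0003 0.004 ] rv [ 0.0414 -0.1383  0.4614] q [-0.4734  0.3266  0.0505  1.572   0.3295 -2.2862] [501.6195 -46.3042 210.8735]
```

View pics/s8c.png

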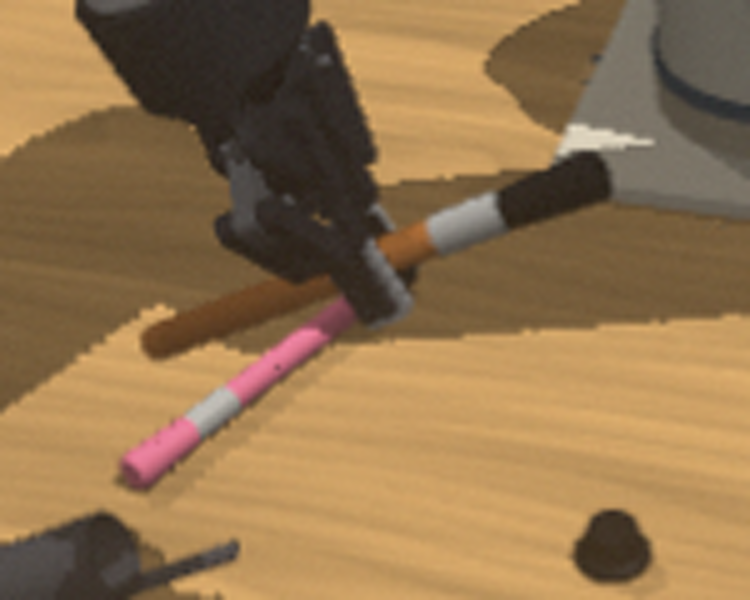

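View pics/w8.png

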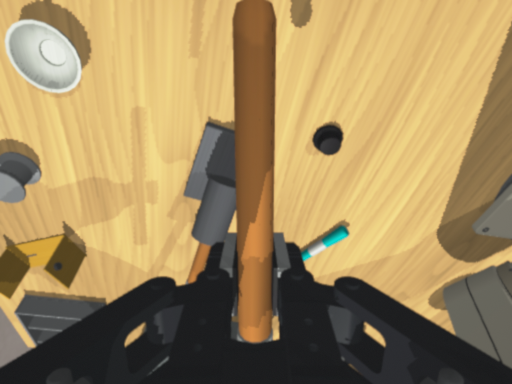

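View pics/t8.png

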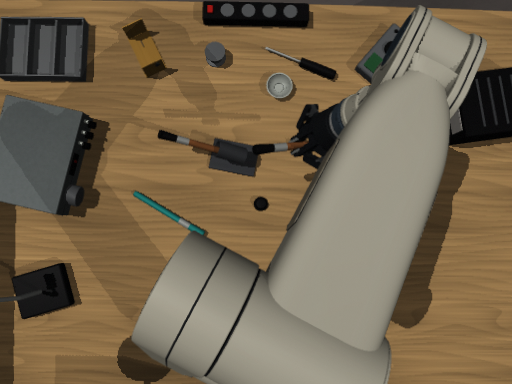

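```bash
python3 - <<'E'
from h import *
W=imaging.camera_params("wrist");S=imaging.camera_params("scene");T=imaging.camera_params("top");o=ctrl.observe()
F=R.from_rotvec(o['tool_rot']).as_matrix();p=o['position']
a,r=tri(ray(S,130+158.5/5-.4,130+340.5/5-.4),ray(W,254,10));print('handle end',a,r)
j,rj=tri(ray(S,130+430/5-.4,130+237/5-.4),ray(T,289,146));print('junction?',j,rj)
b,r=tri(ray(S,130+597/5-.4,130+173/5-.4),ray(T,254.5,149));print('tip',b,r,np.linalg.norm(a-b))
u=(b-a)/np.linalg.norm(b-a);print('u',u,np.degrees(np.arcsin(u[2])),np.degrees(np.arctan2(-u[0],u[1])))
_,d,n=frame(24.5);print(d)
print('tool coords end',F.T@(a-p),'tip',F.T@(b-p),'proj along d of end rel tcp',(a-p)@d)
E
```

```text
handle end [ 523.2295 -156.9766  212.3081] [1.45, 1.45]
junction? [500.2409 -43.9015 268.2789] [2.48, 2.48]
tip [487.7211  23.9986 300.5664] [0.16, 0.16] 204.45631594413462
u [-0.1737  0.8852  0.4317] 25.57380496175588 11.100767270230254
[-0.1845  0.8911  0.4147]
tool coords end [ -47.3547    0.6223 -102.0623] tip [-51.3714   0.1345 102.354 ] proj along d of end rel tcp -102.01250014026643
```

```bash
python3 -m crank '[0.001,-0.003,-0.035,0.04,-0.14,0.46,-1,0.002,-0.006,-0.075,0.04,-0.14,0.46,-1,0.0024,-0.0088,-0.1,0.04,-0.14,0.46,-1,0.0024,-0.0088,-0.115,0.04,-0.14,0.46,-1,0.0024,-0.0088,-0.115,0.04,-0.14,0.46,-1,0.0024,-0.0088,-0.115,0.04,-0.14,0.46,-1]'
python3 delta.py 504 -55.1 95.9 24.5 -1
python3 - <<'E'
from h import *
im=imaging.snapshot("scene");cv2.imwrite("pics/s9.png",cv2.resize(im[170:300,90:250],None,fx=4.6,fy=4.6,interpolation=cv2.INTER_CUBIC))
cv2.imwrite("pics/w9.png",imaging.snapshot("wrist"))
E
```

```text
t: 9.2
position: [504.5, -55.5, 97.2]
tool_rot: [-1.004, 0.813, 1.556]
wrist_force: [0.2, -0.1, -0.2]
gripper_width: 14.1
shift [-0.0005  0.0004 -0.0013] rv [ 0.0241  0.1316 -0.0887] q [-0.4856  0.3997 -0.1382  1.3134  0.3259 -2.309 ] [504.4634 -55.4593  97.163 ]
```

View pics/s9.png

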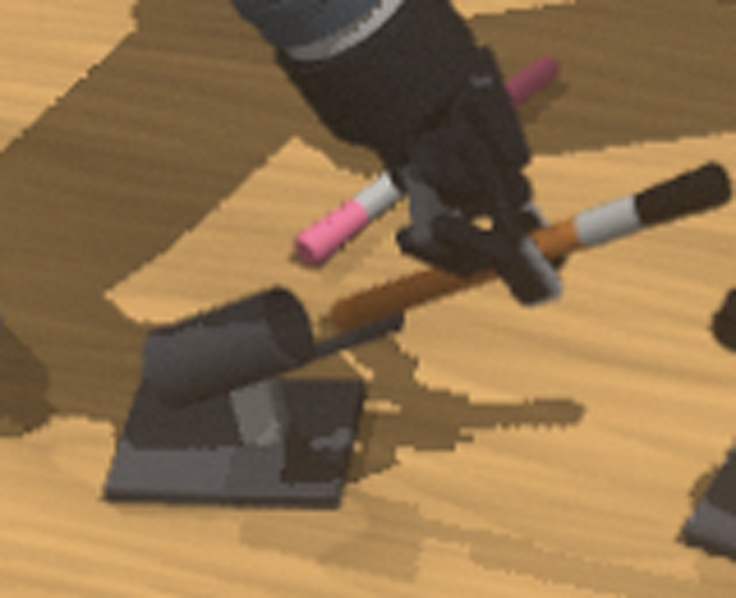

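View pics/w9.png

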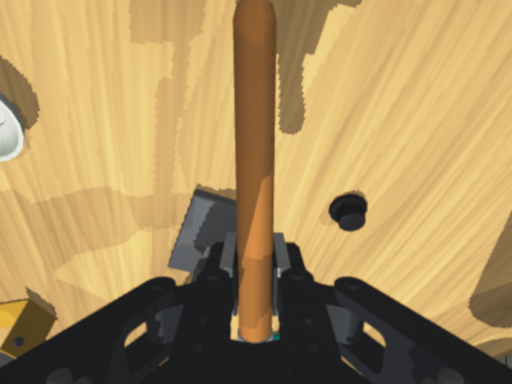

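```bash
python3 -m crank '[0.0028,-0.0134,-0.0062,0,0,0,-1,0.0055,-0.0267,-0.0124,0,0,0,-1,0.0083,-0.0401,-0.0187,0,0,0,-1,0.0111,-0.0535,-0.0249,0,0,0,-1,0.0138,-0.0668,-0.0311,0,0,0,-1,0.0138,-0.0668,-0.0311,0,0,0,-1]'
python3 delta.py 521.1 -137.8 51.9 24.5 -1
python3 - <<'E'
from h import *
print(ctrl.observe()['wrist_force'])
im=imaging.snapshot("scene");cv2.imwrite("pics/s10.png",cv2.resize(im[170:300,90:250],None,fx=4.6,fy=4.6,interpolation=cv2.INTER_CUBIC))
E
```

```text
t: 9.9
position: [518.3, -124.2, 64.2]
tool_rot: [-1.002, 0.814, 1.556]
wrist_force: [-0.3, 1.1, -1.0]
gripper_width: 14.4
shift [ 0.0028 -0.0136 -0.0123] rv [-0.0009  0.0732 -0.0115] q [-0.5765  0.4906 -0.0784  1.3112  0.2997 -2.399 ] [ 518.2968 -124.1987   64.2476]
[-0.2938  1.1116 -1.0024]
```

View pics/s10.png

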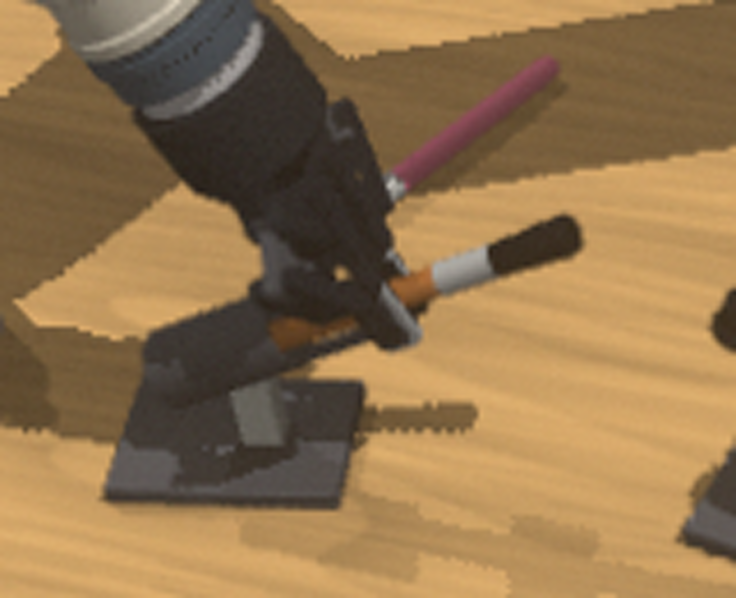

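```bash
python3 -m crank '[0.001,-0.0045,-0.002,0,0,0,-1,0.002,-0.009,-0.005,0,0,0,-1,0.0025,-0.0118,-0.0098,0,0,0,-1,0.0025,-0.0118,-0.0098,0,0,0,-1,0.0025,-0.0118,-0.0098,0,0,0,-1]'
python3 -m crank '[0.0003,-0.0018,-0.0008,0,0,0,-1,0.0007,-0.0036,-0.0017,0,0,0,-1,0.0007,-0.0036,-0.0017,0,0,0,-1]'
python3 delta.py 521.1 -137.8 51.9 24.5 -1
```

```text
t: 10.45
position: [520.6, -133.9, 55.8]
tool_rot: [-1.004, 0.813, 1.557]
wrist_force: [0.6, 0.1, -0.6]
gripper_width: 14.4
t: 10.75
position: [521.3, -137.4, 54.2]
tool_rot: [-1.004, 0.812, 1.557]
wrist_force: [0.5, 2.2, 1.1]
gripper_width: 13.9
shift [-0.0002 -0.0004 -0.0023] rv [-0.0159  0.1413 -0.1225] q [-0.5921  0.5122 -0.0684  1.304   0.2951 -2.4168] [ 521.3419 -137.3879   54.2308]
```

```bash
python3 -m crank '[0.0003,-0.0014,-0.0012,0,0,0,-1,0.0006,-0.0027,-0.0022,0,0,0,-1,0.0006,-0.0027,-0.0022,0,0,0,-1]'
python3 -m crank '[0.0003,-0.0018,-0.0008,0,0,0,-1,0.0006,-0.0027,-0.0012,0,0,0,-1,0.0006,-0.0027,-0.0012,0,0,0,-1]'
```

```text
t: 11.05
position: [521.0, -137.0, 52.9]
tool_rot: [-0.999, 0.809, 1.56]
wrist_force: [-3.2, 16.3, 8.8]
gripper_width: 14.3
t: 11.35
position: [520.7, -136.9, 52.5]
tool_rot: [-0.995, 0.805, 1.562]
wrist_force: [-5.2, 28.6, 15.9]
gripper_width: 14.6
```

```bash
python3 -m crank '[-0.0009,0.0045,0.0021,0,0,0,-1,-0.0009,0.0045,0.0021,0,0,0,-1]'; python3 -m crank '[0,0,0,0,0,0,0.0,0,0,0,0,0,0,0.4,0,0,0,0,0,0,1,0,0,0,0,0,0,1,0,0,0,0,0,0,1,0,0,0,0,0,0,1]'
python3 - <<'E'
from h import *
print(ctrl.observe()['wrist_force'])
im=imaging.snapshot("scene");cv2.imwrite("pics/s11.png",cv2.resize(im[170:300,90:250],None,fx=4.6,fy=4.6,interpolation=cv2.INTER_CUBIC))
cv2.imwrite("pics/w11.png",imaging.snapshot("wrist"))
E
```

```text
t: 11.55
position: [521.4, -137.2, 53.4]
tool_rot: [-1.004, 0.812, 1.558]
wrist_force: [-1.5, 8.9, 3.3]
gripper_width: 14.3
t: 12.15
position: [521.7, -138.7, 52.8]
tool_rot: [-1.004, 0.813, 1.556]
wrist_force: [-0.2, 0.3, 0.3]
gripper_width: 85.3
[-0.2335  0.2844  0.3383]
```

View pics/s11.png

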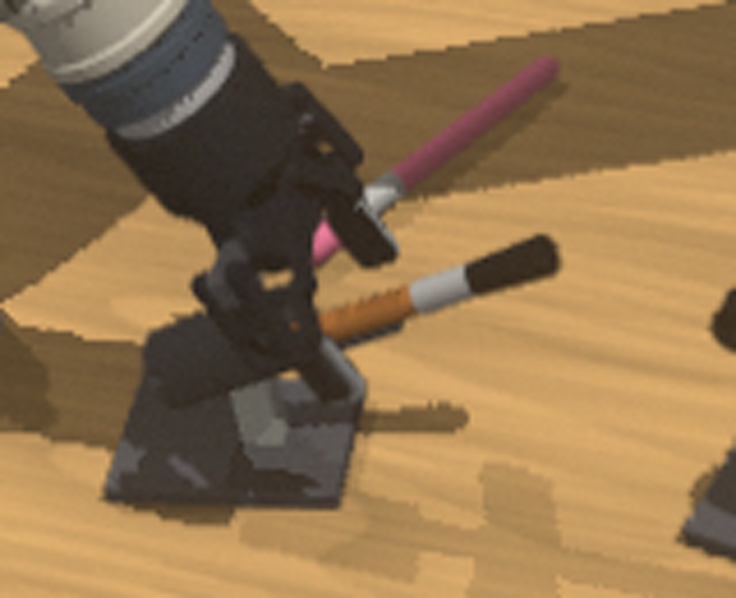

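View pics/w11.png

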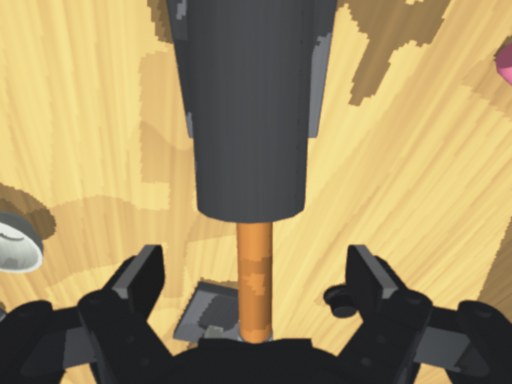

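Released cleanly; backing off along the normal.

```bash
python3 -m crank '[0.0017,-0.0081,0.0182,0,0,0,1,0.0034,-0.0162,0.0364,0,0,0,1,0.005,-0.0244,0.0546,0,0,0,1,0.0067,-0.0325,0.0728,0,0,0,1,0.01,-0.0487,0.1092,0,0,0,1,0.0118,-0.0568,0.1274,0,0,0,1,0.0118,-0.0568,0.18,0,0,0,1,0.0118,-0.0568,0.22,0,0,0,1,0.0118,-0.0568,0.22,0,0,0,1]'
python3 - <<'E'
from h import *
print(ctrl.observe()['wrist_force'])
im=imaging.snapshot("scene");cv2.imwrite("pics/s12.png",im);cv2.imwrite("pics/s12c.png",cv2.resize(im[210:295,95:225],None,fx=6,fy=6,interpolation=cv2.INTER_CUBIC))
im=imaging.snapshot("top");cv2.imwrite("pics/t12c.png",cv2.resize(im[115:185,275:395],None,fx=6.5,fy=6.5,interpolation=cv2.INTER_CUBIC))
a=cv2.imread("pics/top0.png")[120:180,150:265];b=im[120:180,150:265];print('other brush diff',cv2.absdiff(a,b)[:, :60].max(),cv2.absdiff(a,b).mean())
a=cv2.imread("pics/scene0.png")[245:305,235:360];b=cv2.imread("pics/s12.png")[245:305,235:360];print(cv2.absdiff(a,b).mean(),cv2.absdiff(a,b).max())
E
```

```text
t: 13.15
position: [534.3, -195.9, 278.2]
tool_rot: [-1.013, 0.812, 1.551]
wrist_force: [0.7, -0.5, -0.8]
gripper_width: 85.6
[ 0.6845 -0.4644 -0.7792]
other brush diff 52 7.915507246376811
15.160044444444445 73
```

View pics/s12c.png

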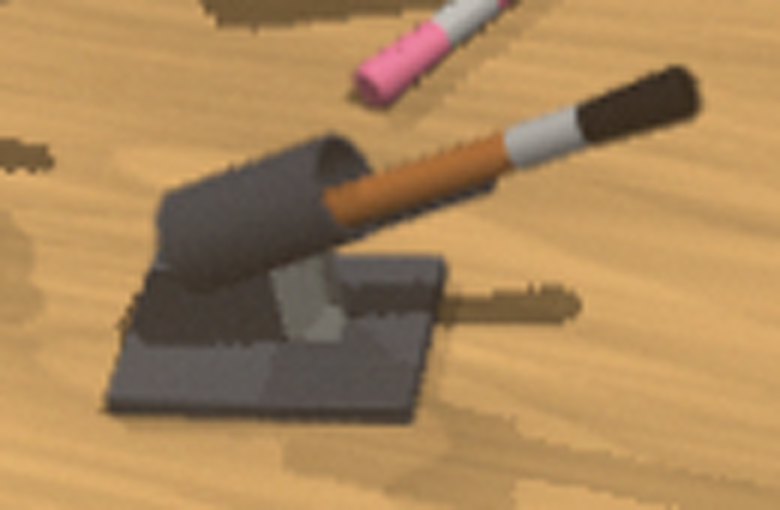

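View pics/t12c.png

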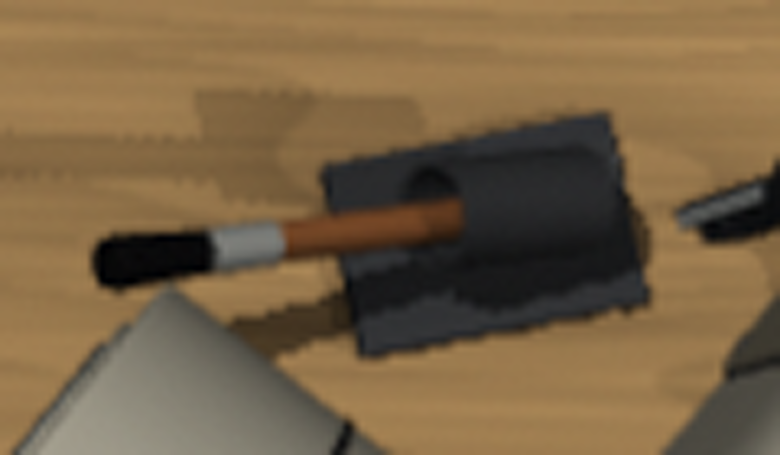

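```bash
python3 - <<'E'
from h import *
S=imaging.camera_params("scene");T=imaging.camera_params("top")
cs=lambda x,y:((x+.5)/6-.5+95,(y+.5)/6-.5+210)
ct=lambda x,y:((x+.5)/6.5-.5+275,(y+.5)/6.5-.5+115)
e,r=tri(ray(S,*cs(686,92)),ray(T,*ct(104,260)))
j,r2=tri(ray(S,*cs(504,149)),ray(T,*ct(284,236)))
L=np.linalg.norm(e-j);d=(e-j)/L;print('tip',e,r,'j',j,r2,L,'elev',np.degrees(np.arcsin(d[2])))
_,dd,_=frame(25); end=e-210*dd
org=np.array([506+.2028*0,0,0])
# holder origin from start: bristle tip at bottom
s0=np.array([506,-64.6,140.])-210*frame(24.)[1]; print('handle end now',end,'start bottom pt',s0)
a=cv2.imread("pics/scene0.png")[240:310,230:365];b=cv2.imread("pics/s12.png")[240:310,230:365]
cv2.imwrite("pics/cmp.png",cv2.resize(np.vstack([a,b]),None,fx=4,fy=4))
E
```

```text
tip [505.9874 -64.0177 140.5134] [0.51, 0.51] j [ 520.8093 -132.5825  111.1788] [0.42, 0.42] 76.03509003637623 elev 22.693641834891856
handle end now [ 544.5828 -250.388    51.7636] start bottom pt [ 544.9036 -252.4586   54.5853]
```

View pics/cmp.png

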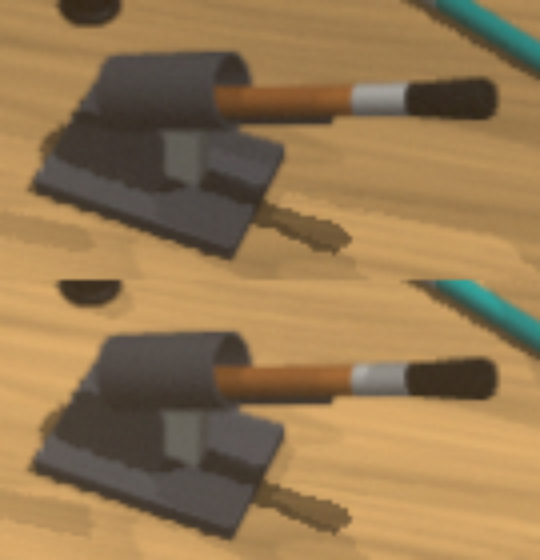

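The other brush has not moved, ours is fully seated and the gripper is clear, so I'm handing in.

```bash
python3 -c "
from workcell import ctrl
print(ctrl.hand_in(), ctrl.observe()['t'])"
```

```text
the job is handed in; nothing more can be done
the job is handed in; nothing more can be done
```

The wrong-way brush is back in its own holder, handle first and pushed to the bottom, with the bristles sticking up and out. I handed the job in about 13.5 s into the 42 s limit, and no verdict is reported.

**What I did:** I gripped the brush mid-handle and pulled it straight out along the slope. I then turned it end for end about the tool axis above the bench and slid it back in. At the bottom the wrist force rose to about 33 N. I eased off before opening the fingers and backing well away.

**Last checks:**
- **Depth:** the bristle tip now sits within about 1 mm of where the handle end was at the start, so the handle is fully down.
- **Slope:** I measured about 23 degrees above level over a short stretch of the brush, against the 25 degrees expected, which is within the tolerance.
- **Other brush:** side by side, its pictures before and after look the same. My plain pixel difference was not zero there. I put that down to changed shadow and lighting, because the outlines coincide.
- **Gripper:** it is open and clear of everything, with a wrist force of about 1 N.

**What disagreed:**
- The first grip closed on nothing. In the pictures the fingertips stood about 30 mm behind the reported TCP, where the description puts them 8 mm ahead of it. I went 37 mm deeper along the tool and the second grip held.
- The fingers read about 14.3 mm on the 16 mm handle.

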